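# Refit the selector dial on a washer control module

### The arm

A 7-joint arm with a two-finger parallel gripper is mounted at the origin on a cart in front of the work surface, level with it; the furniture and walls round the work are solid. World frame = base frame: x ahead of the robot, y to its left, z up, the work surface at z = 0. Lengths are in m, angles in rad, forces in N, time in s.
With the tool pointing down it reaches from about 0.4 to 0.875 m from the base axis. Payload 19.3 kg.
Tool frame: the origin (TCP) lies midway between the tips of the shut fingers; the grasp point (between the pads) lies 19 mm behind it; z points along the fingers, y is the line along which they close (so a half turn about z gives the same grasp; the last joint's range is limited). The gripper opens to 85 mm and grips with 20 to 120 N. Pads are 22 mm wide; open, the fingers measure 114 mm over their backs; the gripper's body (76 mm by 85 mm) begins 54 mm behind the grasp point. The pads swing forward as they close: fully open they stand 13 mm farther back than shut.
Start: joints at [-1.342, 0.521, -0.036, 1.599, 0.021, 1.021, -0.113], TCP at [0.184, 0.597, 0.231] pointing down, gripper open.
Joint ranges: [-2.91, 2.91], [-0.3, 2.13], [-1.5, 1.42], [0.17, 2.43], [-1.26, 4.41], [0.16, 1.93], [-2.52, 2.52]. Speed limits (rad/s): [1.89, 1.89, 2.39, 2.39, 3.01, 3.01, 3.01].

### API

Orientations are given as [roll, pitch, yaw] about the fixed x, y, z axes, in that order (R = Rz(yaw) Ry(pitch) Rx(roll)).
In Python, from workcell import * gives the robot as it stands. The module is installed in compiled form; this text tells all that it offers.
- The arm moves only by the tool play_rows, never from a script. Its argument "deltas" is a list of rows, each a list of 7 numbers: the shift along the tool's x, y, z in units of 500 mm (1.0 is 500 mm), then the turn, a rotation vector about the tool's x, y, z in units of 120 degrees (1.0 is 120 degrees), then the closure, from 0 (fully open) to 1 (shut). A call has 1 to 10 rows; each row is the pose to reach, as a shift and turn from the pose commanded when the call began, along the tool's axes at that moment; what a row does not reach only later rows make up. A row lasts 1/10 s, in which the tool goes at most 50 mm and 8.59 degrees, less where a joint would pass 70% of its speed; a pose out of reach is approached as far as the arm can. A call with a number of a shift or a turn outside -1 to 1 is refused whole. A call with a gripper value outside its range is refused whole. The fingers move at their own pace and stop on an object; "newtons" is the grip in N (left out, the last holds). Time passes only in rows, so rows that repeat a pose let the fingers close. It gives the time, the measured TCP pose, the force, the opening and the grip force at its end, in the units of the state.
- observe(): the state, without advancing time (a new reading comes with each control period).
- grab_frame(name): name is "scene" or "side" or "wrist"; returns the picture (480x640x3 uint8, red, green, blue); there is no depth.
- get_calibration(name): a dict with "fovy" (degrees; the focal length in pixels is half the picture's height over the tangent of half this angle, whatever the lens; pixels are square), "cx", "cy" (the principal point, pixels), "k1" (the pictures are not rectified: a ray, as slopes to the right and down, at radius r is drawn at 1 + k1 r^2 times it, then the intrinsics apply), "xyz" and "rotation" of the camera in the world. Camera axes: x right, y down, z forward; pixel columns grow to the right and rows downward; lengths in m; the calibration is good to about 2 mm. A picture is of the moment at which its call begins: read the wrist's pose just before it. get_calibration takes no time and is no camera call; for the wrist camera it gives the pose at the moment of the call.
- job_done(): hands the job in; it is judged then, once.
The state is a dict: "clock": time; "qpos": joint angles; "qd": joint speeds; "joint_efforts": joint torques, N m; "position": TCP position; "tool_rot": TCP orientation; "force": force on the tool from outside, world axes, zero at the start; "moment": the same for the moment, N m; "grip_width": finger opening in m; "finger_force": force on a finger pad.
Only numpy, scipy, OpenCV 4.12 (cv2) and the standard library are available. Lean on these libraries where they do the work, as an engineer would, in place of code of your own. Each camera call takes 0.05 s, during which the arm holds its last target. There are 200 camera calls.

### The job

Put the loose selector dial back on the washing machine's control module: lower it over the central spindle and the small drive pin together, turning it under light pressure to feel for the pin, until it sits fully home and flat. Only then turn it clockwise to its off stop, so that its orange mark meets the long orange mark on the module, and let go. Be gentle with the module, and leave the bottles, the thread spool and the screwdriver where they are.

Things in the scene. Friction and masses are not known exactly. Their poses are not given: they have to be found in the camera images.
- module: white and grey control module, 160 x 132 x 46 mm, fixed to the desk. Origin on the spindle axis at the desk's surface; x points to the long orange off mark, z up; the housing reaches from -92 to +68 mm in x (a blue plug block to +76) and +-66 mm in y. A force of more than 40 N on the module, its spindle or its pin damages it.
- seat (a point): point on the spindle axis at the top of the dark spindle flange (radius 31 mm, 52 mm above the desk), where the dial's underside rests when home; axes as the module's. From here a steel shaft of 10 mm diameter rises 31 mm (the last 6 mm tapered to 4.4 mm) and a brass drive pin of 6 mm diameter with a flat top rises 11 mm, 24 mm from the axis.
- off_mark (a point): inner end of the module's long orange off mark, 42 mm from the spindle axis along module +x. Flange, shaft and pin turn together, stiffly (0.15 N m), between the off stop (pin pointing at this mark) and a stop 1.5 rad counter-clockwise from above. At the start the pin stands 0.4 to 1.4 rad counter-clockwise of off; its angle is not reported: feel for it.
- dial_grip (a point): loose selector dial, about 0.09 kg: round white plate, 74 mm across, 8 mm thick, with a steel rim 9 mm high; on it a black bar grip 22 mm wide (along dial x), 58 mm long (dial y), from 8 to 44 mm above the underside. This point lies on the dial's axis, 30 mm above its underside; x points to the orange mark on its rim, z up.
- dial_slot (a point): middle of the dial's pin slot, at its underside, 24 mm from the axis along dial +x; axes as the dial's. The slot goes right through the plate, 10.4 mm radially by 8 mm across, so the dial has some 0.08 rad of play on the pin. In the dial's centre is a bore of 12.2 mm diameter for the shaft (blind, 39 mm deep). With the shaft in the bore but the pin not in the slot, the dial stands 11 mm too high.
- stain_bottle: pale squeeze bottle with blue cap, 40 x 58 x 150 mm, loose; origin at the centre of its underside
- starch_bottle: beige bottle with brown cap, 38 x 52 x 135 mm, loose; origin at the centre of its underside
- spool_blue: blue thread spool, 25 mm diameter, 50 mm tall, loose; origin at the centre of its underside
- screwdriver: screwdriver with a red handle, 200 x 26 x 26 mm, lying on the desk, loose; origin at the middle of its underside
Mind the look-alikes: they are no part of the job. What is shaped like the part that bears dial_grip but yellow is not meant.

How it is judged:
On the way, in this order (a step that is already met when the one before it is completed fails the run):
1. the dial is lifted clear of the desk (height (world z) of dial_grip above 0.09 m), for 0.1 s.
2. the dial is fully home on the spindle, with the pin in its slot, before it is turned to off (horizontal distance between dial_grip and seat below 0.004 m and z of dial_grip in the frame of seat below 0.0325 m and angle between dial_grip's own z axis and vertical below 0.07 rad and angle between the x axis of dial_grip and the x axis of seat, either way round above 0.16 rad), for 0.2 s.
At the end, for the whole second after the job is handed in: The dial is home on the spindle: its axis within 4 mm of the spindle's, its underside within 2.5 mm of the flange, tilted less than 0.07 rad, its mark within 0.15 rad of the off mark (horizontal distance between dial_grip and seat below 0.004 m and z of dial_grip in the frame of seat between 0.0275 and 0.0325 m and angle between dial_grip's own z axis and vertical below 0.07 rad and angle between the x axis of dial_grip and the x axis of seat, either way round below 0.15 rad); the robot touches nothing.
It fails at once if the module is loaded with more than 40 N (contact force between module and anything else above 40 N).
It fails at once if the stain bottle is moved more than 30 mm (distance of stain_bottle from where it was at the start of the episode above 0.03 m).
It fails at once if the starch bottle is moved more than 30 mm (distance of starch_bottle from where it was at the start of the episode above 0.03 m).
It fails at once if the spool blue is moved more than 30 mm (distance of spool_blue from where it was at the start of the episode above 0.03 m).
It fails at once if the screwdriver is moved more than 30 mm (distance of screwdriver from where it was at the start of the episode above 0.03 m).
It also fails if it takes over 72 s, if anything falls off the work surface, if the arm or the gripper's body presses on something with over 40 N, if the wrist force passes 120 N, or if a joint passes its speed limit or range.

## Working session

There is one attempt and no reset: what is moved stays moved. The work goes in short steps, Python scripts to look and compute and a tool call to move; the robot and the scene stay as the last step left them, time stands still between calls to the robot, and variables do not carry over. Pictures are saved under pics/ and viewed, at most 10 in all, crops included, and the job is handed in when it is done.

Besides the shell and the picture viewer there is one more tool, called as name(argument=value, ...), one argument or row to a line, values as JSON. play_rows: Moves the arm, as the interface text tells. Its arguments: {"type":"object","properties":{"deltas":{"type":"array"},"newtons":{"type":"number"}},"required":["deltas"]}

```bash
mkdir -p pics; cat > h.py <<'E'
from workcell import *
import numpy as np, cv2
from scipy.spatial.transform import Rotation as R
def K(c):
    f=240/np.tan(np.radians(c["fovy"])/2); return f
def rotm(c):
    r=np.array(c["rotation"],float)
    return r if r.shape==(3,3) else R.from_euler('xyz',r).as_matrix()
def pix2w(c,u,v,z):
    f=K(c); d=np.array([(u-c["cx"])/f,(v-c["cy"])/f]); s=d.copy()
    for _ in range(30): s=d/(1+c["k1"]*(s@s))
    r=rotm(c)@np.array([s[0],s[1],1]); o=np.array(c["xyz"]); return o+r*(z-o[2])/r[2]
def w2pix(c,p):
    q=rotm(c).T@(np.array(p)-np.array(c["xyz"])); s=q[:2]/q[2]; s=s*(1+c["k1"]*(s@s)); return s*K(c)+[c["cx"],c["cy"]]
def save(n,im): cv2.imwrite("pics/"+n,cv2.cvtColor(im,cv2.COLOR_RGB2BGR))
E
python3 - <<'E'
from h import *
print(observe())
for n in ["scene","side","wrist"]:
    print(n,get_calibration(n)); save(n+"0.png",grab_frame(n))
E
```

```text
{'clock': 0.0, 'qpos': array([-1.34217062,  0.52202337, -0.0363369 ,  1.60001771,  0.02120934,
        1.02111098, -0.11278921]), 'qd': array([ 0.00045763, -0.00012091, -0.0004693 ,  0.00013671, -0.00043058,
        0.00150082,  0.0005126 ]), 'joint_efforts': array([-8.38608048e-04, -9.27101469e+01,  1.97927959e+00, -3.69927907e+01,
        1.78068416e-02,  8.25522118e-03, -5.88291016e-06]), 'position': array([0.18392947, 0.5969565 , 0.23071632]), 'tool_rot': array([-3.14042188e+00,  8.80532213e-05,  2.84278111e+00]), 'force': array([-0.41590761,  0.3392262 , -0.37574269]), 'moment': array([0.00970581, 0.04998744, 0.03748492]), 'finger_force': 0.0, 'grip_width': 0.08557816495051923}
scene {'fovy': 57.57963675014975, 'cx': 316.4531586093896, 'cy': 240.83396885869445, 'k1': -0.0936897665440061, 'xyz': array([ 0.05343509, -0.86656258,  0.51917785]), 'rotation': array([-1.97936162,  0.00258445, -0.55367478])}
side {'fovy': 46.07437918222987, 'cx': 319.30289232237243, 'cy': 228.70586211191747, 'k1': -0.06087614604240695, 'xyz': array([-0.18435251, -0.83950454,  0.94400544]), 'rotation': array([-2.21563613,  0.00658295, -0.7520807 ])}
wrist {'fovy': 61.42087585593374, 'cx': 319.6203897665863, 'cy': 248.93487382561926, 'k1': -0.009285274976198873, 'xyz': array([0.10557233, 0.62139276, 0.3735106 ]), 'rotation': array([2.81944939e+00, 1.17372177e-03, 1.27324151e+00])}
```

View pics/scene0.png

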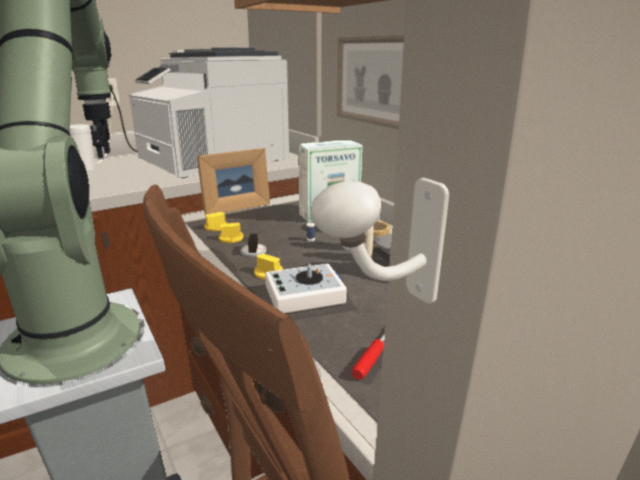

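The scene view shows the white dial with black grip at about (253,246), yellow look-alikes at (215,222), (231,232) and (267,266), the module at (306,287) with its spindle at (309,270), and the screwdriver at (370,358).

```bash
python3 - <<'E'
from h import *
a=cv2.imread("pics/side0.png"); cv2.imwrite("pics/side0b.png",cv2.resize(a,(800,600),interpolation=cv2.INTER_CUBIC))
c=get_calibration("scene")
print(pix2w(c,253,246,.03),pix2w(c,309,276,.052))
s=get_calibration("side")
print(w2pix(s,pix2w(c,253,246,.03)),w2pix(s,pix2w(c,309,276,.052)))
E
```

```text
[0.47968762 0.15749573 0.03      ] [ 0.49975119 -0.11007441  0.052     ]
[247.56522046 236.69842487] [322.31692498 275.92700512]
```

View pics/side0b.png

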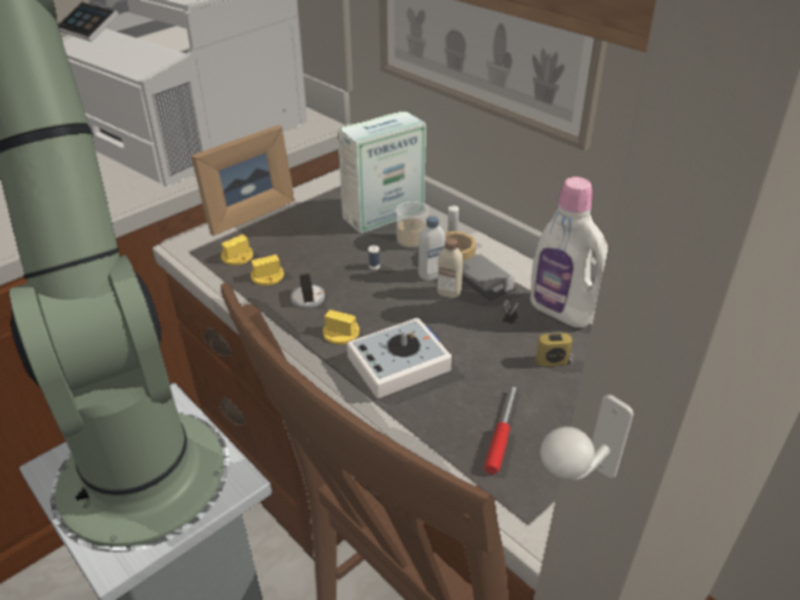

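```bash
cat >> h.py <<'E'
def ray(c,u,v):
    o=np.array(c["xyz"]); d=pix2w(c,u,v,o[2]-1)-o
    return o,d/np.linalg.norm(d)
def tri(obs):
    A=np.zeros((3,3));b=np.zeros(3)
    for c,u,v in obs:
        o,d=ray(c,u,v);P=np.eye(3)-np.outer(d,d);A+=P;b+=P@o
    p=np.linalg.solve(A,b); return p,[np.linalg.norm((np.eye(3)-np.outer(ray(*x)[1],ray(*x)[1]))@(p-x[0]["xyz"])) for x in obs]
E
python3 - <<'E'
from h import *
c=get_calibration("scene");s=get_calibration("side")
np.set_printoptions(precision=3,suppress=True)
for n,a,b in [("chairL",(150,190),(228,290)),("chairR",(297,300),(487,497)),("frTL",(200,157),(195,158)),("frTR",(265,150),(288,128)),("boxT",(299,145),(340,127)),("dialtop",(253,236),(306,277)),("shaft",(309,263),(404,336)),("spool",(311,225),(374,248)),("ylw",(265,258),(341,316))]:
    print(n,*tri([(c,*a),(s,b[0]/1.25,b[1]/1.25)]))
for n,u,v,z in [("stain",431,275,0),("starch",449,293,0),("yl1",236,255,0),("yl2",266,275,0),("yl3",340,333,0),("dial",308,297,.004),("spind",404,346,.052),("off",425,337,.047),("screw",500,440,.013)]:
    print(n,pix2w(s,u/1.25,v/1.25,z))
E
```

```text
chairL [ 0.204 -0.026  0.286] [np.float64(0.00587827302573215), np.float64(0.005878273025732238)]
chairR [ 0.213 -0.559  0.304] [np.float64(0.009079793867260797), np.float64(0.009079793867260934)]
frTL [0.484 0.584 0.198] [np.float64(0.0002218611638215902), np.float64(0.000221861163821728)]
frTR [0.718 0.546 0.206] [np.float64(0.008191921070253188), np.float64(0.00819192107025322)]
boxT [0.775 0.405 0.239] [np.float64(0.004957662725230056), np.float64(0.004957662725230182)]
dialtop [0.504 0.204 0.04 ] [np.float64(0.0031464014696319085), np.float64(0.003146401469631988)]
shaft [ 0.488 -0.128  0.095] [np.float64(0.0018537787095481528), np.float64(0.001853778709548319)]
spool [0.686 0.186 0.041] [np.float64(0.0022701833661364383), np.float64(0.0022701833661362865)]
ylw [0.465 0.038 0.049] [np.float64(0.005306333476823424), np.float64(0.005306333476823369)]
stain [0.749 0.061 0.   ]
starch [ 0.73  -0.013 -0.   ]
yl1 [0.471 0.438 0.   ]
yl2 [ 0.477  0.321 -0.   ]
yl3 [ 0.471  0.048 -0.   ]
dial [0.494 0.185 0.004]
spind [ 0.499 -0.114  0.052]
off [ 0.55  -0.119  0.047]
screw [ 0.483 -0.369  0.013]
```

play_rows(
  deltas=[
    [-0.04, -0.03, -0.02, 0, 0, 0.03, 0],
    [-0.11, -0.09, -0.05, 0, 0, 0.08, 0],
    [-0.2, -0.16, -0.08, 0, 0, 0.13, 0],
    [-0.29, -0.23, -0.11, 0, 0, 0.18, 0],
    [-0.38, -0.3, -0.13, 0, 0, 0.24, 0],
    [-0.47, -0.38, -0.15, 0, 0, 0.29, 0],
    [-0.56, -0.45, -0.17, 0, 0, 0.34, 0],
    [-0.65, -0.52, -0.18, 0, 0, 0.39, 0],
    [-0.72, -0.58, -0.18, 0, 0, 0.43, 0],
    [-0.75, -0.6, -0.18, 0, 0, 0.43, 0],
  ],
)

```text
clock: 1.15
position: [0.4458, 0.2111, 0.321]
tool_rot: [3.141, -0.0, 1.939]
force: [1.3, 1.3, 0.0]
grip_width: 0.0853
finger_force: 0.0
```

```bash
python3 - <<'E'
from h import *
o=observe();print(o["qpos"],o["position"],o["tool_rot"],o["force"])
c=get_calibration("wrist");print(c["xyz"],c["rotation"]);save("w1.png",grab_frame("wrist"))
print(w2pix(c,[.494,.185,.01]))
E
```

```text
[-0.83776279  0.22181168  0.33352432  1.83312977 -0.08123903  1.09926596
 -0.10657709] [0.4458011  0.2110853  0.32098644] [ 3.14105865e+00 -3.53247337e-04  1.93913066e+00] [1.26401774 1.26196742 0.01186768]
[0.41606897 0.28743733 0.46374603] [2.81919076e+00 6.52788205e-04 3.69568439e-01]
[350.56529782 226.16656787]
```

View pics/w1.png

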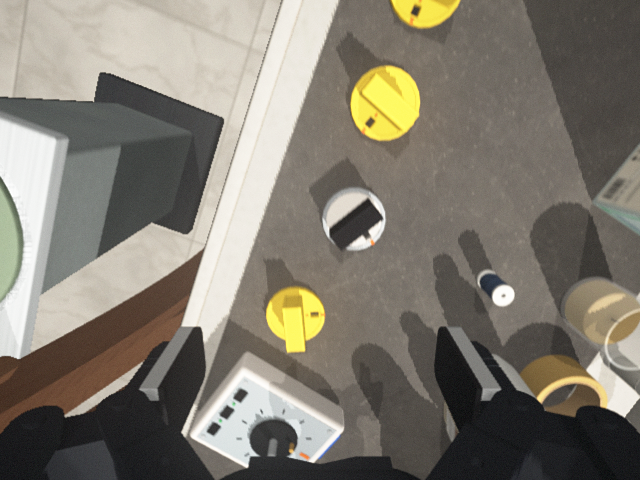

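White dial with black bar at (353,220), its orange mark at (373,241); yellow look-alikes at (425,5), (385,102), (295,315) – excluded by colour. Module's spindle is near (272,440). Enlarged crop of the two to confirm.

```bash
python3 - <<'E'
import cv2,numpy as np
a=cv2.imread("pics/w1.png")
d=cv2.resize(a[180:260,310:400],None,fx=5,fy=5,interpolation=cv2.INTER_CUBIC)
m=cv2.resize(a[390:480,250:320],None,fx=5,fy=5,interpolation=cv2.INTER_CUBIC)
o=np.zeros((450,800,3),np.uint8);o[:400,:450]=d;o[:,450:]=m
cv2.imwrite("pics/c1.png",o)
E
```

```text
(no output)
```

View pics/c1.png

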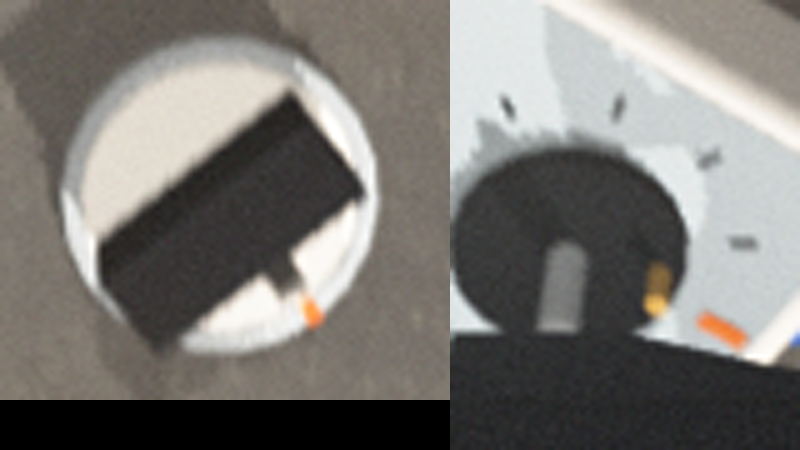

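```bash
python3 - <<'E'
from h import *
np.set_printoptions(precision=4,suppress=True)
c=get_calibration("wrist")
d=pix2w(c,354.2,219,.009); m=pix2w(c,372.6,242.2,.008); print("dial",d,"mark",m,"r",np.linalg.norm(m-d),"yaw",np.arctan2(*(m-d)[1::-1]))
f=pix2w(c,274,440,.052); i=pix2w(c,301,453.6,.047);o=pix2w(c,308.4,457.6,.047);p=pix2w(c,291,451,.063);p0=pix2w(c,291.6,444,.052)
print("spindle",f,"off in",i,"out",o,np.linalg.norm((i-f)[:2]),np.arctan2(*(i-f)[1::-1]),np.arctan2(*(o-f)[1::-1]))
for q in(p,p0): print("pin",np.linalg.norm((q-f)[:2]),np.arctan2(*(q-f)[1::-1]))
print(observe()["tool_rot"][2])
E
```

```text
dial [0.4997 0.1861 0.009 ] mark [0.531  0.1675 0.008 ] r 0.03647370190186952 yaw -0.5354507324541405
spindle [ 0.5076 -0.1116  0.052 ] off in [ 0.5492 -0.1251  0.047 ] out [ 0.5606 -0.1279  0.047 ] 0.043702233717293024 -0.31371342877011493 -0.29923100456167484
pin 0.023430544683012533 0.06535618182248021
pin 0.023366112158037487 0.08287779075023106
1.9340175843665683
```

play_rows(
  deltas=[
    [-0.01, 0.01, 0.03, 0, 0, 0.05, 0],
    [-0.03, 0.03, 0.09, 0, 0, 0.1, 0],
    [-0.05, 0.05, 0.17, 0, 0, 0.16, 0],
    [-0.07, 0.07, 0.25, 0, 0, 0.22, 0],
    [-0.085, 0.083, 0.33, 0, 0, 0.28, 0],
    [-0.085, 0.083, 0.4, 0, 0, 0.34, 0],
    [-0.085, 0.083, 0.46, 0, 0, 0.4, 0],
    [-0.085, 0.083, 0.48, 0, 0, 0.43, 0],
    [-0.085, 0.083, 0.48, 0, 0, 0.43, 0],
  ],
)

```text
clock: 2.1
position: [0.4983, 0.188, 0.0789]
tool_rot: [-3.14, 0.003, 1.041]
force: [-0.5, -0.0, -0.5]
grip_width: 0.0852
finger_force: 0.0
```

```bash
python3 - <<'E'
from h import *
o=observe();print(o["qpos"],o["position"],o["tool_rot"])
c=get_calibration("wrist");im=grab_frame("wrist");save("w2.png",im)
print(w2pix(c,[.4997,.1861,.009]),w2pix(c,[.531,.1675,.009]))
E
```

```text
[-0.76438316  0.64519527  0.40754452  1.97469967 -0.42850573  0.60914725
 -0.60307144] [0.49830082 0.18797402 0.07892117] [-3.14031400e+00  2.92780135e-03  1.04072538e+00]
[324.43448971 267.57789733] [388.97974477 268.07463444]
```

View pics/w2.png

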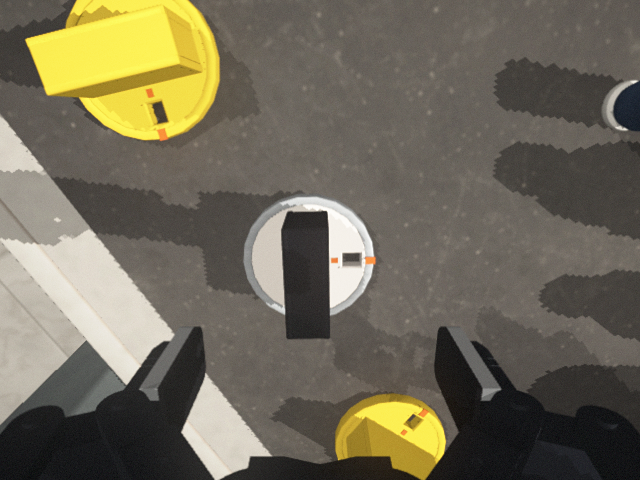

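The dial (rim 245–375 × 195–320, centre ≈ (310,258), mark (371,260)) sits slightly left of and above the predicted spot; its bar is at column 307 while the fingers' middle is ≈ 320.

```bash
python3 - <<'E'
from h import *
np.set_printoptions(precision=4,suppress=True)
o=observe(); c=get_calibration("wrist")
T=R.from_euler('xyz',o["tool_rot"]).as_matrix();t=o["position"]
d=pix2w(c,310,258,.009);m=pix2w(c,371,260,.008)
b1=pix2w(c,307,214,.044);b2=pix2w(c,307.5,337,.044)
print(d,m,np.linalg.norm(m-d),np.arctan2(*(m-d)[1::-1]),"bar ends (top)",b1,b2,np.linalg.norm(b2-b1),(b1+b2)/2)
for p in (d,(b1+b2)/2): print("tool offset",T.T@(p-t))
print("cam in tool",T.T@(c["xyz"]-t))
for h in(.009,.044,.07): print(w2pix(c,[t[0],t[1],h]))
E
```

```text
[0.4961 0.1951 0.009 ] [0.5251 0.1764 0.008 ] 0.03454364435407138 -0.5710496898742446 bar ends (top) [0.5129 0.2245 0.044 ] [0.4806 0.1697 0.044 ] 0.06358602754904556 [0.4968 0.1971 0.044 ]
tool offset [ 0.0046 -0.0059  0.0711]
tool offset [ 0.0067 -0.0064  0.0361]
cam in tool [ 0.0818 -0.0003 -0.1427]
[320.5461 265.5258]
[320.5748 291.4471]
[320.6032 317.2046]
```

play_rows(
  deltas=[
    [0.004, -0.006, 0.02, 0, 0, 0, 0],
    [0.008, -0.012, 0.06, 0, 0, 0, 0],
    [0.008, -0.012, 0.1, 0, 0, 0, 0],
    [0.008, -0.012, 0.124, 0, 0, 0, 0],
    [0.008, -0.012, 0.124, 0, 0, 0, 0.5],
    [0.008, -0.012, 0.124, 0, 0, 0, 1],
    [0.008, -0.012, 0.124, 0, 0, 0, 1],
    [0.008, -0.012, 0.124, 0, 0, 0, 1],
    [0.008, -0.012, 0.124, 0, 0, 0, 1],
    [0.008, -0.012, 0.124, 0, 0, 0, 1],
  ],
  newtons=60,
)

```text
clock: 3.15
position: [0.4965, 0.195, 0.0194]
tool_rot: [3.141, -0.001, 1.042]
force: [-2.9, 0.1, 10.3]
grip_width: 0.0209
finger_force: 59.5
```

play_rows(
  deltas=[
    [0, 0, -0.02, 0, 0, 0, 1],
    [0, 0, -0.07, 0, 0, 0, 1],
    [0, 0, -0.13, 0, 0, 0, 1],
    [0, 0, -0.2, 0, 0, 0, 1],
    [0, 0, -0.26, 0, 0, 0, 1],
    [0, 0, -0.28, 0, 0, 0, 1],
    [0, 0, -0.28, 0, 0, 0, 1],
  ],
)

```text
clock: 3.85
position: [0.4965, 0.1953, 0.16]
tool_rot: [3.141, -0.002, 1.042]
force: [0.2, -0.8, -1.8]
grip_width: 0.0208
finger_force: 58.8
```

play_rows(
  deltas=[
    [-0.04, 0.02, -0.01, 0, 0, -0.02, 1],
    [-0.11, 0.07, -0.02, 0, 0, -0.06, 1],
    [-0.19, 0.12, -0.04, 0, 0, -0.11, 1],
    [-0.27, 0.17, -0.04, 0, 0, -0.16, 1],
    [-0.35, 0.22, -0.04, 0, 0, -0.21, 1],
    [-0.43, 0.27, -0.04, 0, 0, -0.26, 1],
    [-0.52, 0.33, -0.04, 0, 0, -0.3, 1],
    [-0.61, 0.385, -0.04, 0, 0, -0.3, 1],
    [-0.67, 0.422, -0.04, 0, 0, -0.3, 1],
    [-0.685, 0.432, -0.04, 0, 0, -0.3, 1],
  ],
)

```text
clock: 4.85
position: [0.5081, -0.2149, 0.1774]
tool_rot: [-3.14, 0.001, 1.664]
force: [0.4, 1.0, -1.0]
grip_width: 0.0208
finger_force: 58.8
```

play_rows(
  deltas=[
    [0, 0, 0, 0, 0, 0, 1],
    [0, 0, 0, 0, 0, 0, 1],
  ],
)

```text
clock: 5.05
position: [0.5093, -0.2087, 0.1776]
tool_rot: [-3.14, -0.001, 1.671]
force: [1.0, 0.2, -0.2]
grip_width: 0.0211
finger_force: 58.8
```

```bash
python3 - <<'E'
from h import *
o=observe();print(o["qpos"],o["position"],o["tool_rot"])
c=get_calibration("wrist");im=grab_frame("wrist");save("w3.png",im)
c2=get_calibration("wrist");print(c["xyz"]-c2["xyz"],c["rotation"]-c2["rotation"])
np.save("c3.npy",c,allow_pickle=True)
E
```

```text
[ 0.01516573  0.49804176  0.36750864  1.86492909 -0.23688568  0.82296
  0.60406619] [ 0.50930536 -0.20870313  0.17759044] [-3.14021269e+00 -1.12323023e-03  1.67051786e+00]
[-9.66818615e-05 -4.04685487e-04 -2.39143854e-04] [ 7.80944424e-05  3.64200515e-04 -9.16633319e-04]
```

View pics/w3.png

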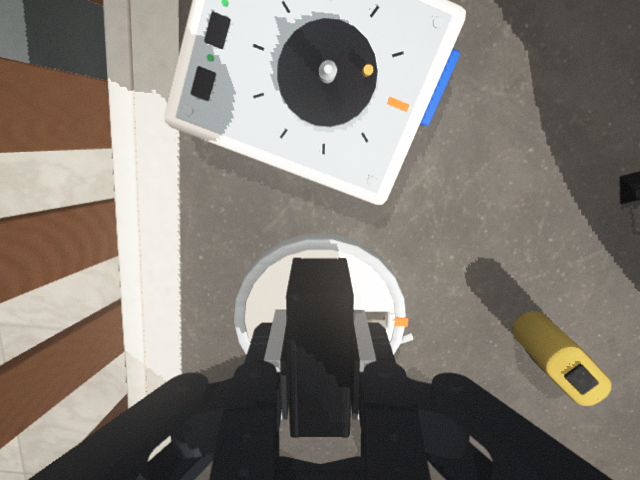

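Spindle flange: (277–377, 19–126), centre (327,72); pin top (368,70); off mark inner (388,101), outer (409,106). The dial hangs upright in the fingers, mark at (401,322), bar columns 287–353, far end at row 258.

```bash
python3 - <<'E'
from h import *
np.set_printoptions(precision=4,suppress=True)
c=np.load("c3.npy",allow_pickle=True).item();o=observe()
T=R.from_euler('xyz',o["tool_rot"]).as_matrix();t=o["position"]
f=pix2w(c,327,72,.052);st=pix2w(c,329.5,70,.083);p=pix2w(c,368.5,70,.063);i=pix2w(c,388,101,.047);q=pix2w(c,409,106,.047)
ang=lambda a,b:np.arctan2(*(a-b)[1::-1])
print("flange",f,"shafttip",st,"diam",np.linalg.norm(pix2w(c,277,72,.052)-pix2w(c,377,72,.052)),np.linalg.norm(pix2w(c,327,19,.052)-pix2w(c,327,126,.052)))
print("pin",p,np.linalg.norm((p-f)[:2]),ang(p,f),"off",np.linalg.norm((i-f)[:2]),ang(i,f),ang(q,f))
z0=t[2]-.0194
m=pix2w(c,401,322,z0+.008);b=pix2w(c,320,258,z0+.044);l=pix2w(c,235,318,z0+.009);r=pix2w(c,405,322,z0+.009);top=pix2w(c,320,236,z0+.009)
for n,x in(("mark",m),("barend",b),("L",l),("R",r),("top",top)): print(n,T.T@(x-t))
E
```

```text
flange [ 0.5024 -0.1024  0.052 ] shafttip [ 0.5035 -0.1042  0.083 ] diam 0.061204278076454975 0.06057070497597815
pin [ 0.5265 -0.0999  0.063 ] 0.024157197646770795 0.10430700301922695 off 0.04234841422285315 -0.3004656556460856 -0.2549680343428716
mark [-0.0029  0.0342  0.0114]
barend [ 0.0391 -0.0004 -0.0246]
L [-0.0005 -0.0365  0.0104]
R [-0.0023  0.0357  0.0104]
top [ 0.0358 -0.0005  0.0104]
```

play_rows(
  deltas=[
    [0.02, 0.001, 0.01, 0, 0, 0, 1],
    [0.06, 0.003, 0.03, 0, 0, 0, 1],
    [0.11, 0.005, 0.05, 0, 0, 0, 1],
    [0.16, 0.007, 0.08, 0, 0, 0, 1],
    [0.2, 0.009, 0.11, 0, 0, 0, 1],
    [0.213, 0.009, 0.13, 0, 0, 0, 1],
    [0.213, 0.009, 0.132, 0, 0, 0, 1],
    [0.213, 0.009, 0.132, 0, 0, 0, 1],
    [0.213, 0.009, 0.132, 0, 0, 0, 1],
  ],
)

```text
clock: 6.0
position: [0.5038, -0.1043, 0.1131]
tool_rot: [3.141, 0.001, 1.669]
force: [-0.3, -0.5, -1.1]
grip_width: 0.0207
finger_force: 58.8
```

```bash
python3 - <<'E'
from h import *
o=observe();print(o["position"],o["tool_rot"],o["force"])
T=R.from_euler('xyz',o["tool_rot"]).as_matrix();print(o["position"]+T@[-.001,-.0004,.0194])
save("w4.png",grab_frame("wrist"));s=get_calibration("side");g=grab_frame("side")
u,v=map(int,w2pix(s,[.503,-.103,.08]));a=cv2.resize(g[v-45:v+45,u-60:u+60],(800,600),interpolation=cv2.INTER_CUBIC);save("s4.png",a)
E
```

```text
[ 0.50382767 -0.10432582  0.1130884 ] [3.14079746e+00 5.09867218e-04 1.66880837e+00] [-0.32065541 -0.50418407 -1.06538388]
[ 0.50354376 -0.1053685   0.0936886 ]
```

View pics/s4.png

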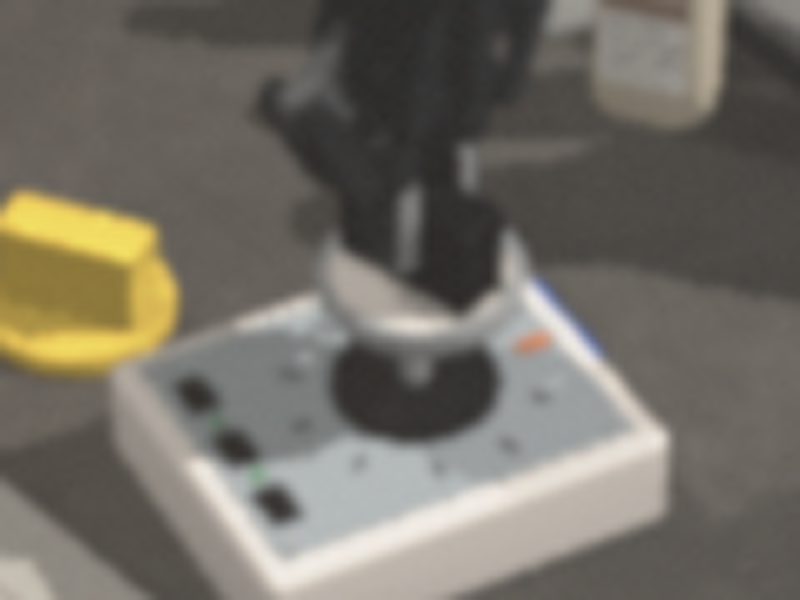

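The dial hangs centred over the spindle (dial centre col ≈ 421, flange ≈ 414, shaft ≈ 417), about a pixel off in the raw picture. Lowering slowly.

play_rows(
  deltas=[
    [0.003, 0, 0.006, 0, 0, 0, 1],
    [0.003, 0, 0.012, 0, 0, 0, 1],
    [0.003, 0, 0.018, 0, 0, 0, 1],
    [0.003, 0, 0.024, 0, 0, 0, 1],
    [0.003, 0, 0.03, 0, 0, 0, 1],
    [0.003, 0, 0.034, 0, 0, 0, 1],
    [0.003, 0, 0.034, 0, 0, 0, 1],
  ],
)

```text
clock: 6.8
position: [0.5033, -0.102, 0.0953]
tool_rot: [-3.141, -0.0, 1.67]
force: [0.1, -0.3, -1.8]
grip_width: 0.021
finger_force: 58.8
```

play_rows(
  deltas=[
    [0, 0, 0.005, 0, 0, 0, 1],
    [0, 0, 0.01, 0, 0, 0, 1],
    [0, 0, 0.015, 0, 0, 0, 1],
    [0, 0, 0.019, 0, 0, 0, 1],
    [0, 0, 0.019, 0, 0, 0, 1],
  ],
)

```text
clock: 7.3
position: [0.5033, -0.1019, 0.0858]
tool_rot: [-3.141, -0.0, 1.67]
force: [-0.2, -0.0, -1.3]
grip_width: 0.0207
finger_force: 58.8
```

play_rows(
  deltas=[
    [0, 0, 0.003, 0, 0, 0, 1],
    [0, 0, 0.006, 0, 0, 0, 1],
    [0, 0, 0.009, 0, 0, 0, 1],
    [0, 0, 0.012, 0, 0, 0, 1],
    [0, 0, 0.012, 0, 0, 0, 1],
    [0, 0, 0.012, 0, 0, 0, 1],
  ],
)

```text
clock: 7.9
position: [0.5033, -0.1017, 0.0799]
tool_rot: [-3.141, -0.0, 1.67]
force: [0.8, 3.1, -2.7]
grip_width: 0.0208
finger_force: 58.7
```

play_rows(
  deltas=[
    [0, 0, 0.002, 0, 0, 0, 1],
    [0, 0, 0.004, 0, 0, 0, 1],
    [0, 0, 0.006, 0, 0, 0, 1],
    [0, 0, 0.008, 0, 0, 0, 1],
    [0, 0, 0.008, 0, 0, 0, 1],
  ],
)

```text
clock: 8.4
position: [0.5034, -0.1016, 0.0759]
tool_rot: [-3.141, -0.0, 1.67]
force: [0.6, 4.3, -1.4]
grip_width: 0.021
finger_force: 58.7
```

```bash
python3 - <<'E'
from h import *
o=observe();print(o["position"],o["tool_rot"],o["force"],o["moment"])
E
```

```text
[ 0.50337988 -0.10164406  0.0758705 ] [-3.14139198e+00 -3.23459005e-04  1.67022738e+00] [ 0.61773901  4.27000819 -1.43637218] [ 1.24052261 -0.05717067  0.1168512 ]
```

play_rows(
  deltas=[
    [0.002, 0, 0.002, 0, 0, 0, 1],
    [0.002, 0, 0.004, 0, 0, 0, 1],
    [0.002, 0, 0.006, 0, 0, 0, 1],
    [0.002, 0, 0.008, 0, 0, 0, 1],
    [0.002, 0, 0.01, 0, 0, 0, 1],
    [0.002, 0, 0.01, 0, 0, 0, 1],
  ],
)

```text
clock: 9.0
position: [0.5034, -0.1012, 0.0713]
tool_rot: [3.141, 0.0, 1.67]
force: [-2.4, 0.1, 6.2]
grip_width: 0.0208
finger_force: 60.0
```

play_rows(
  deltas=[
    [0, 0, 0, 0, 0, 0, 1],
    [0, 0, 0, 0, 0, 0, 1],
    [0, 0, 0, 0, 0, 0, 1],
    [0, 0, 0, 0, 0, 0.02, 1],
    [0, 0, 0, 0, 0, 0.04, 1],
    [0, 0, 0, 0, 0, 0.06, 1],
    [0, 0, 0, 0, 0, 0.08, 1],
    [0, 0, 0, 0, 0, 0.1, 1],
    [0, 0, 0, 0, 0, 0.12, 1],
    [0, 0, 0, 0, 0, 0.12, 1],
  ],
)

```text
clock: 10.0
position: [0.5039, -0.1009, 0.0713]
tool_rot: [3.141, -0.0, 1.417]
force: [0.5, 1.9, 7.0]
grip_width: 0.0211
finger_force: 59.9
```

```bash
python3 - <<'E'
from h import *
o=observe();print(o["position"],o["tool_rot"],o["force"],o["moment"])
E
```

```text
[ 0.50385916 -0.10090876  0.07134556] [ 3.14054956e+00 -5.22135466e-05  1.41713234e+00] [0.49137676 1.91887521 7.02509799] [ 0.51808758 -0.16687089 -0.08470734]
```

play_rows(
  deltas=[
    [0, 0, 0, 0, 0, 0.015, 1],
    [0, 0, 0, 0, 0, 0.03, 1],
    [0, 0, 0, 0, 0, 0.045, 1],
    [0, 0, 0, 0, 0, 0.06, 1],
    [0, 0, 0, 0, 0, 0.07, 1],
    [0, 0, 0, 0, 0, 0.07, 1],
  ],
)

```text
clock: 10.6
position: [0.5042, -0.101, 0.0713]
tool_rot: [3.14, -0.0, 1.27]
force: [4.7, 2.3, 7.2]
grip_width: 0.0207
finger_force: 59.8
```

```bash
python3 - <<'E'
from h import *
o=observe();print(o["position"],o["tool_rot"],o["force"],o["moment"])
E
```

```text
[ 0.5041792  -0.10095819  0.07134961] [ 3.13996768e+00 -2.19812311e-04  1.27026640e+00] [4.68091878 2.27210943 7.20332142] [ 0.56385147 -0.92782187  0.023728  ]
```

play_rows(
  deltas=[
    [0, 0, 0, 0, 0, 0.01, 1],
    [0, 0, 0, 0, 0, 0.02, 1],
    [0, 0, 0, 0, 0, 0.03, 1],
    [0, 0, 0, 0, 0, 0.03, 1],
  ],
)

```text
clock: 11.0
position: [0.5043, -0.101, 0.0714]
tool_rot: [3.14, -0.0, 1.207]
force: [6.2, 3.1, 3.7]
grip_width: 0.0207
finger_force: 59.7
```

```bash
python3 - <<'E'
from h import *
o=observe();print(o["position"],o["tool_rot"],o["force"],o["moment"])
im=grab_frame("wrist");save("w5.png",im)
E
```

```text
[ 0.50427155 -0.10095345  0.07135176] [ 3.13982193e+00 -3.56196488e-04  1.20748708e+00] [6.2264952  3.12864959 3.74169722] [ 0.53080851 -1.14253155  0.03578515]
```

View pics/w5.png

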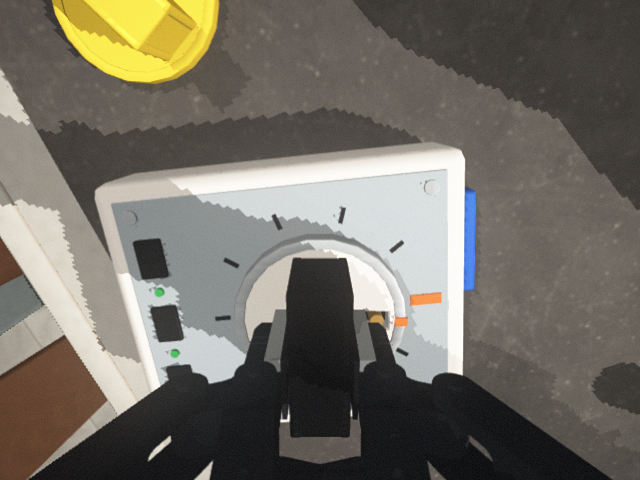

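Dial sits flat; dial mark at (401,321), off mark (411,298)–(441,297), pin visible in the slot at (376,317). Measuring the angle.

```bash
python3 - <<'E'
from h import *
np.set_printoptions(precision=4,suppress=True)
c=get_calibration("wrist");ang=lambda a,b:np.arctan2(*(a-b)[1::-1])
m=pix2w(c,401,321.5,.060);i=pix2w(c,411,298.5,.047);q=pix2w(c,441,297.5,.047)
S=np.array([.5035,-.1025,0]); P=pix2w(c,376,317,.063)
L=pix2w(c,236,318,.061);Rr=pix2w(c,408,318,.061);t=pix2w(c,320,236,.061)
print("off dir",ang(q,i),ang(i,S),"mark",ang(m,S),np.linalg.norm((m-S)[:2]),np.linalg.norm((i-S)[:2]),"pin",ang(P,S),np.linalg.norm((P-S)[:2]),L,Rr,t)
a=pix2w(c,97,190,.046);b=pix2w(c,463,148,.046);print("edge",ang(b,a),np.linalg.norm(b-a))
E
```

```text
off dir -0.32562476127677514 -0.272850882612559 mark -0.3889099912253513 0.03466354424941914 0.04155715106025834 pin -0.24158029364639086 0.02353874344545293 [ 0.4706 -0.0887  0.061 ] [ 0.5388 -0.1145  0.061 ] [ 0.5167 -0.0673  0.061 ]
edge -0.24921166881796222 0.15250072875280987
```

play_rows(
  deltas=[
    [0, 0, 0, 0, 0, -0.01, 1],
    [0, 0, 0, 0, 0, -0.02, 1],
    [0, 0, 0, 0, 0, -0.03, 1],
    [0, 0, 0, 0, 0, -0.03, 1],
    [0, 0, 0, 0, 0, -0.03, 0.6],
    [0, 0, 0, 0, 0, -0.03, 0.3],
    [0, 0, 0, 0, 0, -0.03, 0],
    [0, 0, 0, 0, 0, -0.03, 0],
    [0, 0, 0, 0, 0, -0.03, 0],
    [0, 0, 0, 0, 0, -0.03, 0],
  ],
)

```text
clock: 12.05
position: [0.5033, -0.101, 0.071]
tool_rot: [-3.141, 0.0, 1.272]
force: [-0.4, 0.9, 0.6]
grip_width: 0.0851
finger_force: 0.0
```

play_rows(
  deltas=[
    [0, 0, -0.01, 0, 0, 0, 0],
    [0, 0, -0.04, 0, 0, 0, 0],
    [0, 0, -0.08, 0, 0, 0, 0],
    [-0.03, 0, -0.14, 0, 0, 0, 0],
    [-0.08, 0, -0.2, 0, 0, 0, 0],
    [-0.12, 0, -0.24, 0, 0, 0, 0],
    [-0.14, 0, -0.25, 0, 0, 0, 0],
    [-0.14, 0, -0.25, 0, 0, 0, 0],
    [-0.14, 0, -0.25, 0, 0, 0, 0],
  ],
)

```text
clock: 12.95
position: [0.4826, -0.167, 0.1953]
tool_rot: [-3.141, -0.0, 1.272]
force: [0.3, 0.6, -0.1]
grip_width: 0.0853
finger_force: 0.0
```

```bash
python3 - <<'E'
from h import *
o=observe();print(o["position"],o["tool_rot"],o["force"],o["grip_width"])
c=get_calibration("wrist");np.save("c6.npy",c,allow_pickle=True);im=grab_frame("wrist")
u,v=map(int,w2pix(c,[.5035,-.1025,.06]));print(u,v)
u0=min(max(u-100,0),440);v0=min(max(v-75,0),330);print(u0,v0)
save("w6.png",cv2.resize(im[v0:v0+150,u0:u0+200],(800,600),interpolation=cv2.INTER_CUBIC))
E
```

```text
[ 0.48261868 -0.16701695  0.19533523] [-3.14061098e+00 -2.83220080e-04  1.27240213e+00] [ 0.31179891  0.62503937 -0.14494443] 0.08526411043201815
322 135
222 60
```

View pics/w6.png

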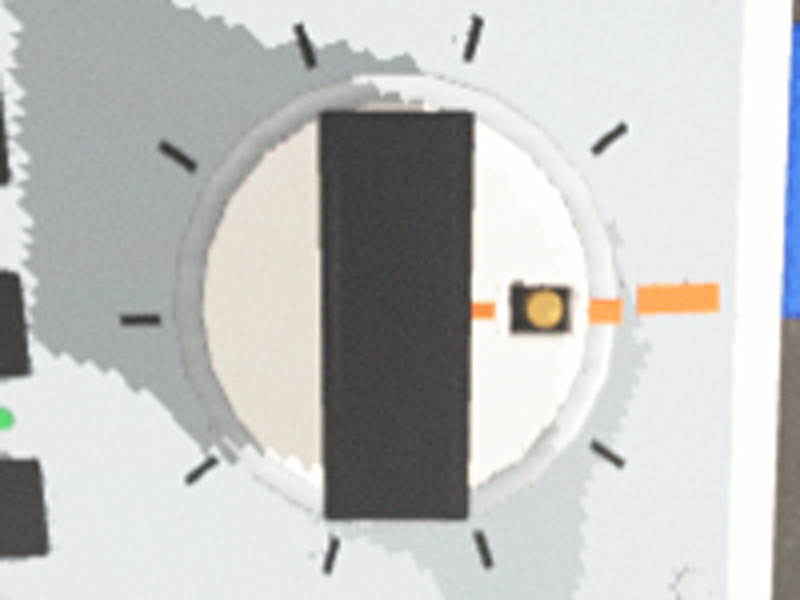

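The pin shows centred in the slot at (544,308). The dial mark (605,311) meets the off mark (640–718,298) within roughly 0.05 rad, the dial is flat, and the gripper is clear.

```bash
python3 -c "
from workcell import *
print(job_done())"
```

```text
the job is handed in; nothing more can be done
None
```

The dial is fully seated on the spindle with the pin in its slot, and I turned it clockwise to the off mark (about 0.05 rad off in the last picture), released it and handed the job in at about 13 s; no verdict came back.

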